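# Tip the grinding balls out of their tube

### The job

Draw the blue tube out of its inclined holder along its own slope, mouth up so that the four ceramic balls stay in it, then turn it mouth down over the white tray so that all four balls roll into the tray. Finish still holding the tube in the gripper over the tray, its mouth above the inside of the tray and a few centimetres higher than the rim, the tube sloping at least 25 degrees down towards its mouth and touching nothing but the gripper. Do not shift the tray or disturb the bottle, the mortar prism and the tin.

Things in the scene. Friction and masses are not known exactly. Their poses are not given: they have to be found in the camera images.
- tube_mid (a point): Centre of the blue plastic tube: round, 150 mm long, 30 mm outside, 23 mm inside, about 70 g, black closed foot, white-rimmed open mouth. Its z axis runs along the tube towards the open mouth (75 mm away); the foot is 75 mm the other way. At the start the tube slopes 30 degrees above level. Its upper 90 mm stand free of the holder: from 65 to 145 mm from the foot can be gripped.
- tube_mouth (a point): Centre of the tube's open mouth, same axes as tube_mid.
- tube: The blue tube itself: origin at the centre of the foot's end face, z axis along the tube towards the mouth. Four balls lie loose inside at the foot end and roll out of the mouth once it is lower than the foot.
- holder: Grey inclined holder on a dark base plate 80 x 115 x 10 mm, fixed to the worktop. Origin on the worktop under the centre of the tube's foot when seated; z up; +y is the level direction in which the tube's mouth points. Its sleeve, 43 mm wide and 43 mm high in section, encloses the lower 60 mm of the tube with 1.5 to 2.5 mm of play; the tube must be drawn out along its own sloping axis, and is clear after 60 mm.
- holder_seat (a point): Bottom of the holder's sleeve, where the tube's foot is seated, 45 mm above the worktop; axes as the holder's.
- tray: Loose white plastic tray, open on top, 124 x 176 mm over its rim (x by y of its frame), 55 mm high; inside 100 x 150 mm, floor 3 mm thick. Origin at the centre of its underside, z up.
- ball_1_center (a point): Centre of white ceramic ball 1 of 4, 16 mm diameter, 12 g, inside the tube at the start (ball 1 next to the foot).
- ball_2_center (a point): Centre of white ceramic ball 2 of 4, 16 mm diameter, 12 g, inside the tube at the start (ball 1 next to the foot).
- ball_3_center (a point): Centre of white ceramic ball 3 of 4, 16 mm diameter, 12 g, inside the tube at the start (ball 1 next to the foot).
- ball_4_center (a point): Centre of white ceramic ball 4 of 4, 16 mm diameter, 12 g, inside the tube at the start (ball 1 next to the foot).
- bottle: Bystander: brown reagent bottle with black cap, 41 mm wide, 68 mm high; origin at the centre of its underside, standing on the worktop.
- prism: Bystander: grey mortar half-prism, 40 x 65 x 40 mm; origin at the centre of its underside, standing on the worktop.
- tin: Bystander: white round sample tin with lid, 64 mm wide, 40 mm high; origin at the centre of its underside, standing on the worktop.
Things that resemble listed ones, but are neither listed nor needed, are in the scene too. Several things have the shape of the tube; the one meant has the colours described above.

How it is judged:
On the way, in this order (a step that is already met when the one before it is completed fails the run):
1. the tube is drawn out of the holder, held mouth up, with all four balls still in it (distance between tube and holder_seat above 0.07 m and angle between tube_mid's own z axis and vertical below 1.5 rad and contact force between the fingers and tube above 1 N and contact force between tube and holder below 0.2 N and distance between each of ball_1_center, ball_2_center, ball_3_center, ball_4_center and tube_mid below 0.08 m), for 0.2 s.
2. all four balls are in the tray, the tube held mouth down above it (x of ball_1_center in the frame of tray between -0.052 and 0.052 m and y of ball_1_center in the frame of tray between -0.077 and 0.077 m and z of each of ball_1_center, ball_2_center, ball_3_center, ball_4_center in the frame of tray below 0.045 m and x of ball_2_center in the frame of tray between -0.052 and 0.052 m and y of ball_2_center in the frame of tray between -0.077 and 0.077 m and x of ball_3_center in the frame of tray between -0.052 and 0.052 m and y of ball_3_center in the frame of tray between -0.077 and 0.077 m and x of ball_4_center in the frame of tray between -0.052 and 0.052 m and y of ball_4_center in the frame of tray between -0.077 and 0.077 m and contact force between the fingers and tube above 1 N and contact force between tube and tray below 0.2 N and contact force between tube and holder below 0.2 N and height (world z) of tube_mouth above 0.07 m and angle between tube_mid's own z axis and vertical above 1.833 rad and x of tube_mouth in the frame of tray between -0.062 and 0.062 m and y of tube_mouth in the frame of tray between -0.088 and 0.088 m), for 0.2 s.
At the end, for the whole second after the job is handed in: All four balls lie in the tray below its rim; the gripper still holds the tube, sloping at least 15 degrees down to its mouth, which is within the rim outline of the tray and more than 70 mm above the worktop (15 mm above the rim); the tube touches neither tray nor holder (all of step 2); the arm keeps its last pose, push and grip.
It fails at once if the bottle is moved by more than 20 mm (distance of bottle from where it was at the start of the episode above 0.02 m).
It fails at once if the prism is moved by more than 20 mm (distance of prism from where it was at the start of the episode above 0.02 m).
It fails at once if the tin is moved by more than 20 mm (distance of tin from where it was at the start of the episode above 0.02 m).
It fails at once if the tray is shifted by more than 30 mm (distance of tray from where it was at the start of the episode above 0.03 m).
It also fails if it takes over 43 s, if anything falls off the work surface, if the arm or the gripper's body presses on something with over 40 N, if the wrist force passes 120 N, or if a joint passes its speed limit or range.

### The arm

A 7-joint arm with a two-finger parallel gripper is mounted at the origin on a cart in front of the work surface, level with it; the furniture and walls round the work are solid. World frame = base frame: x ahead of the robot, y to its left, z up, the work surface at z = 0. Lengths are in m, angles in rad, forces in N, time in s.
With the tool pointing down it reaches from about 0.4 to 0.875 m from the base axis. Payload 19.3 kg.
Tool frame: the origin (TCP) lies midway between the tips of the shut fingers; the grasp point (between the pads) lies bot.tcp_to_grasp behind it (bot.tcp_to_grasp is the distance from the TCP to the grasp point, in m); z points along the fingers, y is the line along which they close (so a half turn about z gives the same grasp; the last joint's range is limited). The gripper opens to 85 mm and grips with 20 to 120 N. Pads are 22 mm wide; open, the fingers measure 114 mm over their backs; the gripper's body (76 mm by 85 mm) begins 54 mm behind the grasp point. The pads swing forward as they close: fully open they stand 13 mm farther back than shut.
Start: joints at [-1.213, 0.521, -0.036, 1.599, 0.021, 1.021, -0.113], TCP at [0.259, 0.569, 0.208] pointing down, gripper open.
Joint ranges: [-2.91, 2.91], [-0.3, 2.13], [-1.5, 1.42], [0.17, 2.43], [-1.26, 4.41], [0.16, 1.93], [-2.52, 2.52]. Speed limits (rad/s): [1.89, 1.89, 2.39, 2.39, 3.01, 3.01, 3.01].

### API

Orientations are given as [roll, pitch, yaw] about the fixed x, y, z axes, in that order (R = Rz(yaw) Ry(pitch) Rx(roll)).
In Python, from workcell import observe, imaging, bot gives the robot as it stands.
- The arm moves only by the tool send_rows, never from a script. Its argument "plan" is text: rows parted by semicolons, each of 7 numbers parted by spaces: the shift along the tool's x, y, z in m, then the turn, a rotation vector about the tool's x, y, z in degrees, then the finger opening in m, from 0 to 0.0854. In form: dx dy dz rx ry rz claw; .... A call has 1 to 10 rows; each row is the pose to reach, as a shift and turn from the pose commanded when the call began, along the tool's axes at that moment; what a row does not reach only later rows make up. A row lasts 1/12 s, in which the tool goes at most 41.7 mm and 7.16 degrees, less where a joint would pass 70% of its speed; a pose out of reach is approached as far as the arm can. A call with a gripper value outside its range is refused whole. The fingers move at their own pace and stop on an object; "grip_force" is the grip in N (left out, the last holds). Time passes only in rows, so rows that repeat a pose let the fingers close. It gives the time, the measured TCP pose, the force, the opening and the grip force at its end, in the units of the state.
- observe(): the state, without advancing time (a new reading comes with each control period).
- imaging.grab_frame(name): name is "scene" or "side" or "wrist"; returns a dict with "color" (400x640x3 uint8, red, green, blue), "fx", "fy", "cx", "cy" (pixels), "eye" and "orientation" of the camera in the world; the wrist camera has in their place "tool_from_camera" (4x4, takes a point from camera to tool coordinates, whose origin is the TCP and whose axes are the flange's). Camera axes: x right, y down, z forward; pixel columns grow to the right and rows downward; lengths in m; the calibration is good to about 2 mm. A picture is of the moment at which its call begins: read the wrist's pose just before it. There is no depth.
- bot.job_done(): hands the job in; it is judged then, once.
The state is a dict: "clock": time; "qpos": joint angles; "qd": joint speeds; "joint_efforts": joint torques, N m; "position": TCP position; "tool_rot": TCP orientation; "force": force on the tool from outside, world axes, zero at the start; "moment": the same for the moment, N m; "grip_width": finger opening in m; "finger_force": force on a finger pad.
Only numpy, scipy, OpenCV 4.12 (cv2) and the standard library are available. Lean on these libraries where they do the work, as an engineer would, in place of code of your own. Each camera call takes 0.05 s, during which the arm holds its last target. There are 200 camera calls.

## Working session

There is one attempt and no reset: what is moved stays moved. The work goes in short steps, Python scripts to look and compute and a tool call to move; the robot and the scene stay as the last step left them, time stands still between calls to the robot, and variables do not carry over. Pictures are saved under pics/ and viewed, at most 12 in all, crops included, and the job is handed in when it is done.

Besides the shell and the picture viewer there is one more tool, called after "Call:" as a command line: name --argument value ..., lists and objects as JSON in quotes. send_rows: Moves the arm, as the interface text tells. Its arguments: {"type":"object","properties":{"plan":{"type":"string"},"grip_force":{"type":"number"}},"required":["plan"]}

```bash
ls; mkdir -p pics
python3 - <<'E'
from workcell import observe, imaging, bot
import cv2
s=observe();print(s, bot.tcp_to_grasp)
for n in ["scene","side"]:
    f=imaging.grab_frame(n);cv2.imwrite(f"pics/{n}0.png",f["color"][:,:,::-1])
    print(n,{k:v for k,v in f.items() if k!="color"})
E
```

```text
pics
{'clock': 0.0, 'qpos': array([-1.21320164,  0.52198868, -0.03630632,  1.59999716,  0.02119823,
        1.02107593, -0.11281374]), 'qd': array([ 1.57730530e-03, -7.46099952e-05,  1.76320038e-03, -7.31385530e-04,
        3.31525886e-04, -7.53269630e-05, -2.78859858e-04]), 'joint_efforts': array([ 5.30876889e-05, -9.27124214e+01,  1.98060460e+00, -3.69927549e+01,
        1.79512147e-02,  8.20808782e-03, -5.41333702e-05]), 'position': array([0.25919079, 0.56833786, 0.20714564]), 'tool_rot': array([-3.14051178e+00,  8.54246829e-05,  2.71375490e+00]), 'force': array([-0.19263974,  0.27232291,  0.00408009]), 'moment': array([-0.00897275, -0.03064318, -0.04186794]), 'finger_force': 0.0, 'grip_width': 0.08554863183788525} 0.0187
scene {'fx': 450.8237854023104, 'fy': 450.8237854023104, 'cx': 323.31272885909067, 'cy': 201.9896467351104, 'eye': array([ 0.08346557, -0.93045551,  1.13210065]), 'orientation': array([-2.37643785, -0.0160743 , -0.45034331])}
side {'fx': 446.6354478979709, 'fy': 446.6354478979709, 'cx': 319.8875763605098, 'cy': 195.88923764124505, 'eye': array([-0.12685055, -1.08259758,  0.73243709]), 'orientation': array([-2.02856649, -0.01242062, -0.53390478])}
```

View pics/scene0.png

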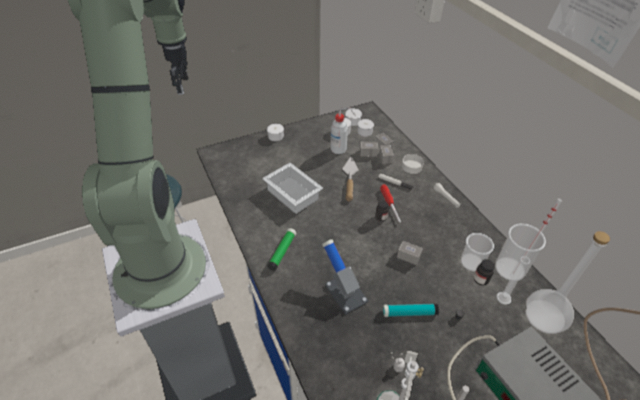

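View pics/side0.png

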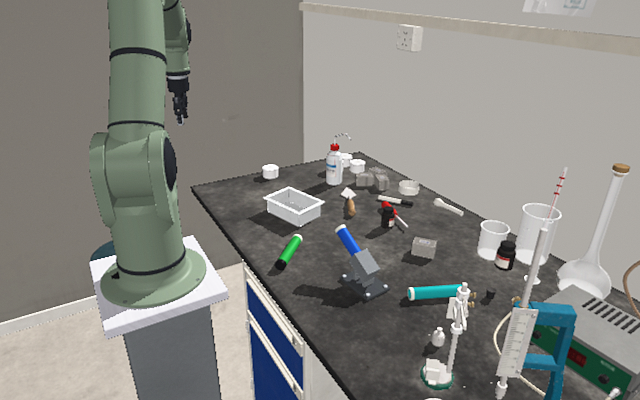

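Scene: tube mouth near (328,243), holder near (347,287), tray near (293,188), bottle (383,212), prism (410,253), tin possibly (275,132). Side: mouth (340,229), tray (293,206). Next I'll measure the tube and tray in both views.

```bash
cat > h.py <<'E'
import numpy as np, cv2
from scipy.spatial.transform import Rotation as R
from workcell import observe, imaging, bot
def rot(e): return R.from_euler('xyz',e).as_matrix()
def cam(f,s=None):
    if "eye" in f: return rot(f["orientation"]),np.array(f["eye"])
    T=f["tool_from_camera"];A=rot(s["tool_rot"])
    return A@T[:3,:3],A@T[:3,3]+s["position"]
def ray(f,uv,s=None):
    Rm,e=cam(f,s); d=Rm@np.array([(uv[0]-f["cx"])/f["fx"],(uv[1]-f["cy"])/f["fy"],1.]);return e,d/np.linalg.norm(d)
def onz(f,uv,z,s=None):
    e,d=ray(f,uv,s); return e+d*(z-e[2])/d[2]
def proj(f,p,s=None):
    Rm,e=cam(f,s);c=Rm.T@(np.asarray(p)-e);return np.array([f["fx"]*c[0]/c[2]+f["cx"],f["fy"]*c[1]/c[2]+f["cy"]])
def tri(f1,u1,f2,u2):
    e1,d1=ray(f1,u1);e2,d2=ray(f2,u2)
    t=np.linalg.lstsq(np.c_[d1,-d2],e2-e1,rcond=None)[0];a=e1+t[0]*d1;b=e2+t[1]*d2
    return (a+b)/2,np.linalg.norm(a-b)
def blobs(m,amin):
    n,l,st,c=cv2.connectedComponentsWithStats(m.astype(np.uint8));return [(l==i,st[i],c[i]) for i in range(1,n) if st[i][4]>=amin]
E
python3 - <<'E'
from h import *
np.set_printoptions(precision=4,suppress=True)
for n,roi in (("scene",(255,155,330,220)),("side",(255,180,330,232))):
    f=imaging.grab_frame(n);c=f["color"];hsv=cv2.cvtColor(c,cv2.COLOR_RGB2HSV);H,S,V=[hsv[:,:,i] for i in range(3)]
    for m,st,ce in blobs((H>108)&(H<125)&(S>150)&(V>90),80):
        ys,xs=np.nonzero(m)
        print(n,"blue",st,ce)
        if 300<ce[0]<400 and ce[1]<275:
            pts=np.c_[xs,ys].astype(float);mu=pts.mean(0);v=np.linalg.svd(pts-mu,full_matrices=False)[2][0];v*=-np.sign(v[1]);t=(pts-mu)@v
            up=mu+v*t.max();lo=mu+v*t.min();print(" ends",up,lo,"mouth@.12",onz(f,up,.12),"exit@.075",onz(f,lo,.075),"mid@.0975",onz(f,mu,.0975))
    x0,y0,x1,y1=roi;m=np.zeros(H.shape,bool);m[y0:y1,x0:x1]=((V>150)&(S<40))[y0:y1,x0:x1]
    b=max(blobs(m,100),key=lambda b:b[1][4]);ct=cv2.findContours(b[0].astype(np.uint8),0,1)[0][0]
    # outline points cast on rim plane
    W=np.array([onz(f,p[0],.055)[:2] for p in ct]);q=cv2.minAreaRect((W*1000).astype(np.float32));print(n,"tray",b[1],q)
    hull=cv2.convexHull(ct);ap=cv2.approxPolyDP(hull,5,True)[:,0]
    print([(tuple(p),onz(f,p,.055)[:2]) for p in ap])
    for nm,uv,z in (("bottle",(383,216) if n=="scene" else (388,222),0),("prism",(410,257) if n=="scene" else (424,250),.02),("tin",(275,135)if n=="scene" else(270,175),.02)): print(nm,onz(f,uv,z))
f=imaging.grab_frame("scene");cv2.imwrite("pics/z0.png",cv2.resize(f["color"][160:325,250:450,::-1],None,fx=3.6,fy=3.6,interpolation=cv2.INTER_CUBIC))
E
```

```text
scene blue [325 245  17  26 144] [332.4514 257.6042]
 ends [326.8575 245.5293] [338.3084 270.2469] mouth@.12 [ 0.4555 -0.2215  0.12  ] exit@.075 [ 0.4623 -0.2838  0.075 ] mid@.0975 [ 0.459  -0.2516  0.0975]
scene tray [263 163  59  43 563] ((490.98492431640625, 121.17190551757812), (127.36811065673828, 180.01165771484375), 17.072690963745117)
[((np.int32(263), np.int32(178)), array([0.4093, 0.186 ])), ((np.int32(290), np.int32(163)), array([0.5252, 0.2195])), ((np.int32(321), np.int32(188)), array([0.571 , 0.0563])), ((np.int32(294), np.int32(205)), array([0.456 , 0.0216]))]
bottle [ 0.7281 -0.1041  0.    ]
prism [ 0.7041 -0.3     0.02  ]
tin [0.551  0.4371 0.02  ]
side blue [337 228  22  28 238] [347.084  241.3613]
 ends [339.5011 229.6748] [354.7682 253.2039] mouth@.12 [ 0.4537 -0.2192  0.12  ] exit@.075 [ 0.4653 -0.2785  0.075 ] mid@.0975 [ 0.4595 -0.249   0.0975]
side blue [ 247  285   56  104 1346] [275.7266 335.5431]
side blue [ 250  327   48   73 1587] [267.6793 374.5879]
side tray [ 263  186   62   41 1525] ((470.547607421875, 85.45816040039062), (184.55374145507812, 237.14968872070312), 17.0433406829834)
[((np.int32(263), np.int32(196)), array([0.4099, 0.1909])), ((np.int32(289), np.int32(186)), array([0.5242, 0.2199])), ((np.int32(324), np.int32(202)), array([0.5687, 0.0504])), ((np.int32(319), np.int32(215)), array([ 0.5083, -0.0193])), ((np.int32(300), np.int32(226)), array([ 0.4232, -0.0508])), ((np.int32(268), np.int32(212)), array([0.3765, 0.0774]))]
bottle [ 0.7356 -0.0872  0.    ]
prism [ 0.7002 -0.2969  0.02  ]
tin [0.5391 0.4161 0.02  ]
```

View pics/z0.png

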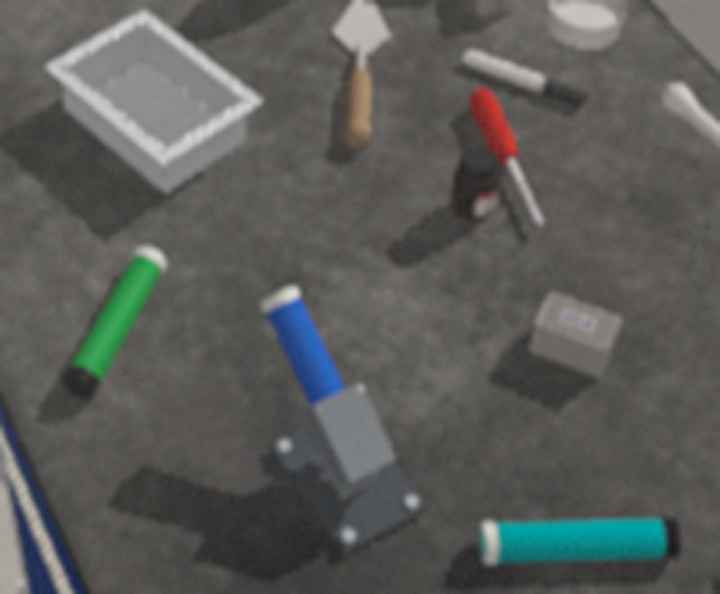

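The crop shows the tray rim with corners at about (48,68), (145,12), (262,100) and (165,160). The blue tube's mouth is at (282,298), and the holder base bolts are at (285,446), (348,536) and (413,502). The tray fits 127x180 mm at (0.491,0.121), turned 17°. Now the holder heading and the approach.

```bash
cat >> h.py <<'E'
def toolR(az,tilt):
    """tool y level at azimuth az(deg); tilt>0: fingers lean towards heading az+90 (tube up-slope = tilt)"""
    a=np.radians(az);y=np.array([np.cos(a),np.sin(a),0]);h=np.array([-np.sin(a),np.cos(a),0]);t=np.radians(tilt)
    z=h*np.sin(t)+np.array([0,0,-np.cos(t)]);x=np.cross(y,z);return np.c_[x,y,z]
def axis(az,tilt):
    a=np.radians(az);h=np.array([-np.sin(a),np.cos(a),0]);t=np.radians(tilt);return h*np.cos(t)+np.array([0,0,np.sin(t)])
def rows(s,wps):
    """wps: (TCP pos, R) list -> shift,rotvec deg in tool axes now"""
    R0=rot(s["tool_rot"])
    for p,Rt in wps:
        d=R0.T@(np.asarray(p)-s["position"]);r=np.degrees(R.from_matrix(R0.T@Rt).as_rotvec());print(np.round(np.r_[d,],4),np.round(r,1))
E
python3 - <<'E'
from h import *
np.set_printoptions(precision=4,suppress=True)
f=imaging.grab_frame("scene")
b=[onz(f,u,.011) for u in ((329.2,283.9),(346.7,308.9),(364.7,299.4))];print(b,[np.degrees(np.arctan2(*(b[i]-b[j])[1::-1])) for i,j in((0,1),(2,1))])
print("redcap bottle",onz(f,(340,150),0))
w=imaging.grab_frame("wrist");print(w["tool_from_camera"],w["fx"],w["cx"],w["cy"])
s=observe();rows(s,[([.42,.36,.28],toolR(45,0)),([.50,.05,.28],toolR(20,0)),([.47,-.24,.28],toolR(8,0))])
print(toolR(65.5,0),rot(s["tool_rot"]))
E
```

```text
[array([ 0.4389, -0.2764,  0.011 ]), array([ 0.4466, -0.3718,  0.011 ]), array([ 0.5076, -0.3666,  0.011 ])] [np.float64(94.64509174996455), np.float64(4.837481129196789)]
redcap bottle [0.7554 0.2673 0.    ]
[[ 0.0009 -0.946  -0.3242  0.0843]
 [ 1.      0.0013 -0.0012  0.0011]
 [ 0.0015 -0.3242  0.946  -0.1656]
 [ 0.      0.      0.      1.    ]] 315.97965619208867 316.35528607056165 197.8007284268809
[-0.2328 -0.1231 -0.0724] [-0.   0.  20.5]
[-0.4342 -0.372  -0.0723] [-0.   0.  45.5]
[-0.5272 -0.6483 -0.0723] [-0.   0.  57.5]
[[-0.91    0.4147  0.    ]
 [ 0.4147  0.91    0.    ]
 [ 0.      0.     -1.    ]] [[-0.9099  0.4149 -0.0001]
 [ 0.4149  0.9099 -0.0002]
 [-0.     -0.0002 -1.    ]]
```

Call:
send_rows --plan "-0.08 -0.04 -0.03 0 0 7 0.085;-0.16 -0.08 -0.06 0 0 14 0.085;-0.23 -0.12 -0.072 0 0 20 0.085;-0.28 -0.18 -0.072 0 0 26 0.085;-0.33 -0.245 -0.072 0 0 32 0.085;-0.38 -0.31 -0.072 0 0 39 0.085;-0.434 -0.372 -0.072 0 0 45 0.085;-0.46 -0.44 -0.072 0 0 50 0.085;-0.48 -0.52 -0.072 0 0 55 0.085;-0.50 -0.58 -0.072 0 0 60.5 0.085" --grip_force 50

```text
clock: 1.18
position: [0.4243, 0.1995, 0.2672]
tool_rot: [3.141, -0.0, 1.653]
force: [1.0, -0.4, 0.1]
grip_width: 0.085
finger_force: 0.0
```

Run:
```python
from h import *
s=observe();print(s["clock"],s["position"],s["tool_rot"],s["qpos"]);rows(s,[([.46,-.21,.28],toolR(5,0))])
```

```text
1.1833 [0.42427346 0.1994698  0.26716483] [ 3.14117880e+00 -3.82737067e-04  1.65333932e+00] [-0.83440621  0.20718901  0.31823297  1.93223628 -0.07613396  1.01306134
 -0.39968281]
[-0.411   0.0018 -0.013 ] [ 0.  -0.  -0.3]
```

Call:
send_rows --plan "-0.04 0 0 0 0 0 0.085;-0.08 0 0 0 0 0 0.085;-0.12 0 -0.01 0 0 0 0.085;-0.16 0 -0.01 0 0 0 0.085;-0.2 0 -0.01 0 0 0 0.085;-0.24 0 -0.01 0 0 0 0.085;-0.28 0 -0.01 0 0 0 0.085;-0.32 0 -0.01 0 0 0 0.085;-0.36 0 -0.01 0 0 0 0.085;-0.4 0 -0.01 0 0 0 0.085"

```text
clock: 2.02
position: [0.4586, -0.1989, 0.2772]
tool_rot: [3.141, -0.0, 1.658]
force: [0.9, 0.9, 0.5]
grip_width: 0.085
finger_force: 0.0
```

Run:
```python
from h import *
s=observe();print(s["clock"],s["position"],s["tool_rot"],s["qpos"]);rows(s,[([.46,-.21,.28],toolR(5,0))])
f=imaging.grab_frame("wrist");cv2.imwrite("pics/w1.png",f["color"][:,:,::-1])
```

```text
2.0167 [ 0.45860948 -0.19893412  0.27721613] [ 3.14086599e+00 -3.80305614e-05  1.65824280e+00] [-0.17552791  0.27909921  0.58562646  1.85622041 -0.17617206  1.0570072
  0.56668283]
[-0.0111  0.0004 -0.0028] [ 0. -0.  0.]
```

View pics/w1.png

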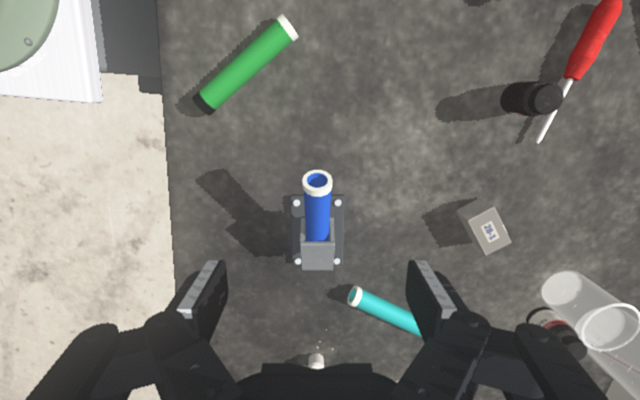

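The wrist view shows the tube upright in the image: mouth ring at (317,183), base bolts at (296,203), (338,203), (297,261) and (338,261). So the 95° heading looks right; I'll measure it.

Run:
```python
from h import *
np.set_printoptions(precision=4,suppress=True)
s=observe();f=imaging.grab_frame("wrist");c=f["color"];hsv=cv2.cvtColor(c,cv2.COLOR_RGB2HSV);H,S,V=[hsv[:,:,i].astype(int) for i in range(3)]
m=np.zeros(H.shape,bool);m[160:205,295:340]=((V>170)&(S<50))[160:205,295:340]
b=max(blobs(m,20),key=lambda b:b[1][4]);ct=max(cv2.findContours(b[0].astype(np.uint8),0,1)[0],key=len);e=cv2.fitEllipse(ct);M=onz(f,e[0],.12,s);print("mouth",b[1],e,M)
B=[onz(f,u,.011,s) for u in((296,203),(338,203),(297,261),(338,261))];print(B,[np.degrees(np.arctan2(*(B[i]-B[j])[1::-1])) for i,j in((0,2),(1,3))])
bm=(H>105)&(H<128)&(S>120)&(V>70);bm[:190]=0;bm[245:]=0;bm[:,:290]=0;bm[:,345:]=0
for y in (200,212,225,235):
    xs=np.nonzero(bm[y])[0];print(y,xs.min(),xs.max(),onz(f,((xs.min()+xs.max())/2,y),.1,s)[:2])
ys,xs=np.nonzero(bm);print("sleeve edge",ys.max(),onz(f,(xs[ys>ys.max()-2].mean(),ys.max()+.5),.075+.013,s))
```

```text
mouth [303 162  31  27 414] ((318.6725158691406, 175.05313110351562), (25.922420501708984, 30.228721618652344), 103.30619812011719) [ 0.4604 -0.2077  0.12  ]
[array([ 0.4343, -0.2815,  0.011 ]), array([ 0.4952, -0.2765,  0.011 ]), array([ 0.4417, -0.3773,  0.011 ]), array([ 0.5052, -0.3721,  0.011 ])] [np.float64(94.40395996739059), np.float64(95.98061206824487)]
200 306 331 [ 0.4633 -0.2427]
212 307 330 [ 0.4646 -0.2575]
225 307 330 [ 0.4659 -0.274 ]Traceback (most recent call last):
  File "<stdin>", line 9, in <module>
    return umr_minimum(a, axis, None, out, keepdims, initial, where)
ValueError: zero-size array to reduction operation minimum which has no identity
```

Run:
```python
from h import *
s=observe();print(s["clock"],s["position"],s["tool_rot"])
M=np.array([.460,-.209,.12]);a=axis(5,30);Rt=toolR(5,30);G=M-.045*a
for back in (.10,.05,0): 
    p=G+(.0187-back)*Rt[:,2];print(p);rows(s,[(p,Rt)])
```

```text
2.1167 [ 0.45794926 -0.20302851  0.27719633] [3.14146164e+00 2.54672366e-03 1.65063978e+00]
[ 0.46693944 -0.28831816  0.16790787]
[-0.0855  0.0021  0.1095] [ 0.1 30.1 -0.4]
[ 0.46476055 -0.26341329  0.1246066 ]
[-0.0603  0.002   0.1527] [ 0.1 30.1 -0.4]
[ 0.46258165 -0.23850843  0.08130532]
[-0.0352  0.0018  0.196 ] [ 0.1 30.1 -0.4]
```

Call:
send_rows --plan "-0.02 0.001 0.02 0 7 0 0.085;-0.04 0.001 0.05 0 14 0 0.085;-0.065 0.002 0.08 0 21 0 0.085;-0.08 0.002 0.1 0 27 0 0.085;-0.086 0.002 0.11 0 30 0 0.085;-0.086 0.002 0.11 0 30 0 0.085;-0.086 0.002 0.11 0 30 0 0.085"

```text
clock: 2.7
position: [0.4659, -0.285, 0.1632]
tool_rot: [-3.135, -0.53, 1.649]
force: [-1.0, -0.8, -0.2]
grip_width: 0.0851
finger_force: 0.0
```

Run:
```python
from h import *
np.set_printoptions(precision=4,suppress=True)
s=observe();print(s["clock"],s["position"],s["tool_rot"],s["qpos"])
f=imaging.grab_frame("wrist");cv2.imwrite("pics/w2.png",f["color"][:,:,::-1])
M=np.array([.460,-.209,.12]);a=axis(5,30);Rt=toolR(5,30);G=M-.045*a
rows(s,[(G+(.0187-b)*Rt[:,2],Rt) for b in(.1,.0)]);print("exp mouth px",proj(f,M,s), "G",proj(f,G,s))
```

```text
2.7 [ 0.4659 -0.285   0.1632] [-3.1353 -0.5297  1.6493] [ 0.4184  0.7322  0.4169  1.5729 -0.6095  1.3868  1.1465]
[-0.0006  0.0007 -0.0057] [-0.1 -0.4 -0.4]
[-0.0012  0.0009  0.0943] [-0.1 -0.4 -0.4]
exp mouth px [317.4786 145.1747] G [317.8216 200.8994]
```

View pics/w2.png

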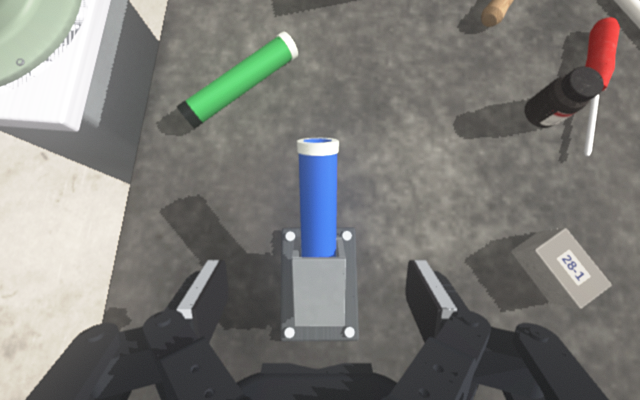

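The mouth is at (318,143), against an expected (317.5,145). The tube runs straight down the image to the sleeve edge at row 255, midway between the fingers. Go down and close.

Call:
send_rows --plan "0 0.001 0.03 0 0 0 0.085;-0.001 0.001 0.06 0 0 0 0.085;-0.001 0.001 0.08 0 0 0 0.085;-0.001 0.001 0.094 0 0 0 0.085;-0.001 0.001 0.094 0 0 0 0.085;-0.001 0.001 0.094 0 0 0 0.085"

```text
clock: 3.25
position: [0.466, -0.2356, 0.0862]
tool_rot: [3.141, -0.522, 1.661]
force: [0.2, 0.3, 1.0]
grip_width: 0.085
finger_force: 0.0
```

Call:
send_rows --plan "0 0 0 0 0 0 0.05;0 0 0 0 0 0 0.035;0 0 0 0 0 0 0.025;0 0 0 0 0 0 0.02;0 0 0 0 0 0 0.02;0 0 0 0 0 0 0.02;0 0 0 0 0 0 0.02;0 0 0 0 0 0 0.02" --grip_force 50

```text
clock: 3.92
position: [0.4652, -0.2366, 0.0852]
tool_rot: [3.142, -0.524, 1.658]
force: [-1.4, 0.4, 2.8]
grip_width: 0.0204
finger_force: 5.2
```

Run:
```python
from h import *
s=observe();print(s)
f=imaging.grab_frame("wrist");cv2.imwrite("pics/w3.png",f["color"][:,:,::-1])
```

```text
{'clock': 3.9167, 'qpos': array([ 0.37518503,  0.78320258,  0.36955865,  1.71052237, -0.67414735,
        1.19637803,  1.19874407]), 'qd': array([-6.11896305e-04,  1.94616835e-04, -4.24489848e-05, -2.98136279e-04,
       -1.52874898e-03, -1.49746100e-03,  4.71809757e-04]), 'joint_efforts': array([-4.71256301e-01, -9.84036040e+01,  1.22648907e+01, -2.44099259e+01,
       -1.06205765e+00,  2.10765928e+00,  1.66948949e-02]), 'position': array([ 0.46520709, -0.23662422,  0.08517463]), 'tool_rot': array([ 3.14156773, -0.52352054,  1.65765229]), 'force': array([-1.40339311,  0.38586283,  2.77489431]), 'moment': array([-0.26287064,  0.20280314,  0.12787178]), 'finger_force': 5.249343057512306, 'grip_width': 0.02037073965062897}
```

View pics/w3.png

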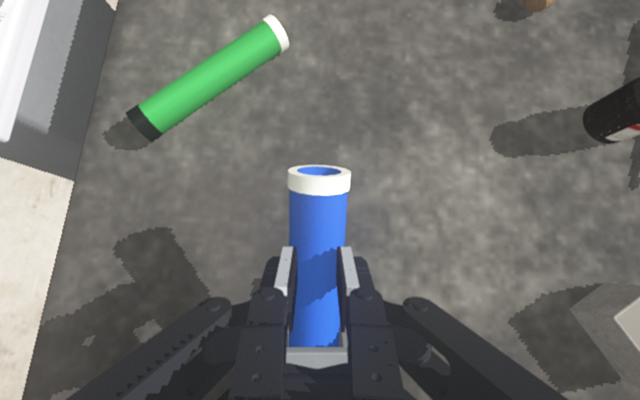

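The fingers closed to 20 mm, less than the tube's 30 mm, with little force. In the image the pads (inner edges at columns 297 and 340) overlap the tube's silhouette (290–348), so they pinch above the axis. I'll check the tube's height with the new view.

Run:
```python
from h import *
np.set_printoptions(precision=4,suppress=True)
s3=observe();s3={k:np.array(s3[k]) for k in("position","tool_rot")};f=imaging.grab_frame("wrist")
s2=dict(position=np.array([.4659,-.2850,.1632]),tool_rot=np.array([-3.1353,-.5297,1.6493]))
def ring(img):
    hsv=cv2.cvtColor(img,cv2.COLOR_RGB2HSV).astype(int);m=np.zeros(hsv.shape[:2],bool);m[120:215,280:360]=((hsv[...,2]>170)&(hsv[...,1]<50))[120:215,280:360]
    b=max(blobs(m,20),key=lambda b:b[1][4]);return b[1]
r3=ring(f["color"]);r2=ring(cv2.imread("pics/w2.png")[:,:,::-1]);print(r2,r3)
print("depth by width 30mm:",f["fx"]*.030/(r2[2]),f["fx"]*.030/(r3[2]))
M=np.array([.460,-.209,.12])
for s,r in((s2,r2),(s3,r3)):
    Rm,e=cam(f,s);print("exp depth",(Rm.T@(M-e))[2],"exp px",proj(f,M,s),"ring top/bot",r[1],r[1]+r[3])
    # ring far edge of mouth = M +15mm*n ; near edge
    n=toolR(5,30)[:,2];print(proj(f,M+.015*n,s),proj(f,M-.015*n,s),proj(f,M-.015*n-.008*axis(5,30),s))
print("TCP px",proj(f,s3["position"],s3),"axis pt depth from TCP (tool frame)",rot(s3["tool_rot"]).T@(M-.045*axis(5,30)-s3["position"]))
```

```text
[297 138  42  18 562] [ 288  165   63   31 1390]
depth by width 30mm: 0.22569975442292048 0.15046650294861366
exp depth 0.24092661709253452 exp px [317.5036 145.1853] ring top/bot 138 156
[317.4989 142.1761] [317.5089 148.5717] [317.5761 159.5674]
exp depth 0.15470889229157317 exp px [311.0634 181.5473] ring top/bot 165 196
[311.5381 173.7745] [310.4929 190.8891] [310.5993 207.7134]
TCP px [316.7185 242.7544] axis pt depth from TCP (tool frame) [-0.0034 -0.0028 -0.0162]
```

Call:
send_rows --plan "0 0 0 0 0 0 0.01;0 0 0 0 0 0 0.0;0 0 0 0 0 0 0.0" --grip_force 50

```text
clock: 4.27
position: [0.4658, -0.2382, 0.0868]
tool_rot: [3.139, -0.522, 1.658]
force: [-3.3, -10.1, 30.5]
grip_width: 0.0103
finger_force: 54.0
```

Call:
send_rows --plan "0 0 0 0 0 0 0.03;0 0 0 0 0 0 0.06;0 0 0 0 0 0 0.06;0 0 0 0 0 0 0.06;0 0 0 0 0 0 0.06"

```text
clock: 4.68
position: [0.4652, -0.2363, 0.0849]
tool_rot: [-3.141, -0.524, 1.658]
force: [0.0, 1.0, -0.1]
grip_width: 0.0601
finger_force: 0.0
```

Run:
```python
from h import *
s=observe();print(s["position"],s["tool_rot"],s["force"],s["grip_width"])
f=imaging.grab_frame("wrist");cv2.imwrite("pics/w4.png",f["color"][:,:,::-1])
g=imaging.grab_frame("side")["color"];cv2.imwrite("pics/s4.png",cv2.resize(g[180:320,280:480,::-1],None,fx=3.6,fy=3.6,interpolation=cv2.INTER_CUBIC))
f=imaging.grab_frame("scene");s4=imaging.grab_frame("side")
for F,n in((f,"scene"),(s4,"side")): print(n,proj(F,s["position"]),proj(F,[.460,-.209,.12]))
```

```text
[ 0.46520374 -0.23631521  0.0848512 ] [-3.14131988 -0.52382077  1.65783562] [ 0.00123394  0.97447936 -0.14969866] 0.06009178056141823
scene [331.85341693 255.64089794] [326.3413581  241.89894239]
side [346.06281113 242.61534434] [339.39237588 227.42293188]
```

View pics/s4.png

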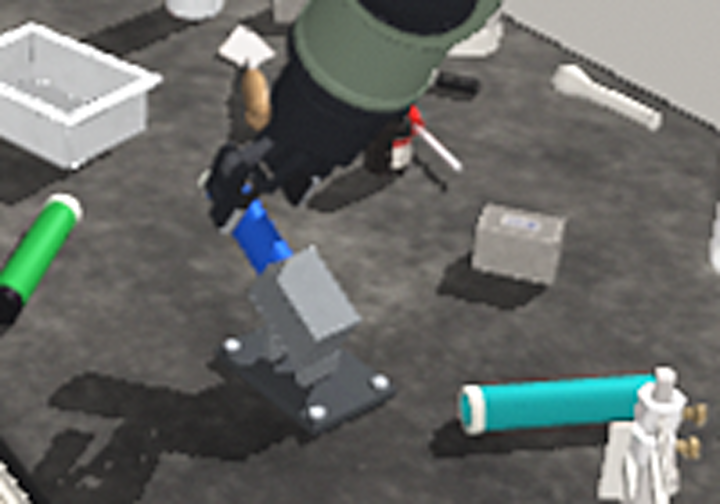

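View pics/w4.png

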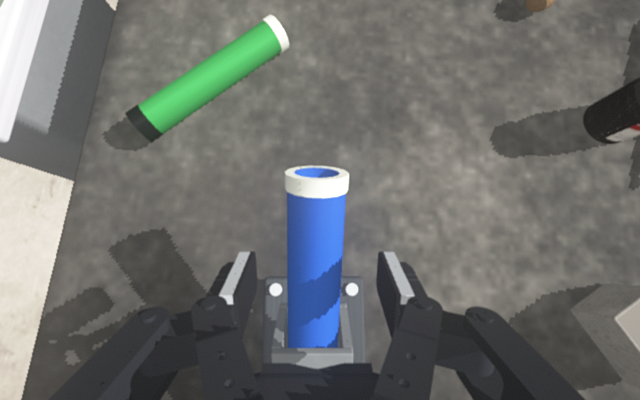

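The side crop shows the gripper straddling the tube just above the sleeve, with the tube still seated. The wrist view has the ring at (317,181), centred between the open pads (columns 250 and 385). The pads need to go deeper: 17 mm more, which stays clear of the sleeve and base.

Call:
send_rows --plan "0 0 0.008 0 0 0 0.06;0 0 0.017 0 0 0 0.06;0 0 0.017 0 0 0 0.06;0 0 0.017 0 0 0 0.06"

```text
clock: 5.22
position: [0.4642, -0.2273, 0.0697]
tool_rot: [-3.14, -0.525, 1.658]
force: [-0.2, -0.8, -0.1]
grip_width: 0.06
finger_force: 0.0
```

Call:
send_rows --plan "0 0 0 0 0 0 0.04;0 0 0 0 0 0 0.026;0 0 0 0 0 0 0.026;0 0 0 0 0 0 0.026;0 0 0 0 0 0 0.026" --grip_force 30

```text
clock: 5.63
position: [0.4646, -0.2282, 0.0705]
tool_rot: [3.141, -0.523, 1.658]
force: [0.8, -0.7, 1.1]
grip_width: 0.0293
finger_force: 31.9
```

Call:
send_rows --plan "0 0 0 0 0 0 0.015;0 0 0 0 0 0 0.015;0 0 0 0 0 0 0.015" --grip_force 60

```text
clock: 5.88
position: [0.4646, -0.2282, 0.0705]
tool_rot: [3.141, -0.523, 1.658]
force: [1.4, -1.8, 3.5]
grip_width: 0.0285
finger_force: 61.8
```

The width falls as force rises, so the contact is probably still slightly above the axis. I'll regrip 7 mm deeper.

Call:
send_rows --plan "0 0 0 0 0 0 0.05;0 0 0 0 0 0 0.05;0 0 0 0 0 0 0.05;0 0 0.007 0 0 0 0.05;0 0 0.007 0 0 0 0.05;0 0 0.007 0 0 0 0.05;0 0 0.007 0 0 0 0.03;0 0 0.007 0 0 0 0.02;0 0 0.007 0 0 0 0.02;0 0 0.007 0 0 0 0.02" --grip_force 60

```text
clock: 6.72
position: [0.4642, -0.2246, 0.0644]
tool_rot: [3.141, -0.523, 1.658]
force: [0.5, -0.8, 0.8]
grip_width: 0.0287
finger_force: 59.2
```

Call:
send_rows --plan "0 0 0 0 0 0 0.015;0 0 0 0 0 0 0.015;0 0 0 0 0 0 0.015"

```text
clock: 6.97
position: [0.4642, -0.2246, 0.0643]
tool_rot: [3.141, -0.523, 1.658]
force: [-0.8, -0.7, 1.6]
grip_width: 0.029
finger_force: 59.3
```

Run:
```python
from h import *
s=observe();a=axis(5,30);print(s["position"],s["tool_rot"]);print(rot(s["tool_rot"]).T@a)
```

```text
[ 0.46422239 -0.22462606  0.06434512] [ 3.14146132 -0.52341044  1.65788913]
[ 9.99999971e-01 -1.50368716e-04 -1.88357730e-04]
```

Solid grip, with the tool's x along the tube. Draw it out.

Call:
send_rows --plan "0.01 0 0 0 0 0 0.015;0.022 0 0 0 0 0 0.015;0.035 0 0 0 0 0 0.015;0.048 0 0 0 0 0 0.015;0.061 0 0 0 0 0 0.015;0.074 0 0 0 0 0 0.015;0.087 0 0 0 0 0 0.015;0.1 0 0 0 0 0 0.015;0.1 0 0 0 0 0 0.015;0.1 0 0 0 0 0 0.015"

```text
clock: 7.8
position: [0.4569, -0.1377, 0.1148]
tool_rot: [3.141, -0.523, 1.659]
force: [-1.2, 0.0, -1.0]
grip_width: 0.0287
finger_force: 59.0
```

Run:
```python
from h import *
s=observe();print(s["position"],s["qpos"],s["grip_width"],s["force"])
im=np.vstack([cv2.resize(imaging.grab_frame("side")["color"][130:320,240:480],None,fx=2.4,fy=2.4)[:300],imaging.grab_frame("wrist")["color"][100:400,32:608]])
cv2.imwrite("pics/c5.png",im[:,:,::-1])
```

```text
[ 0.45689589 -0.13765575  0.11481921] [ 0.23386982  0.65098727  0.35173253  1.88148676 -0.70719284  1.11354437
  1.11576383] 0.028664165155668355 [-1.20325781  0.04066878 -1.02552487]
```

View pics/c5.png

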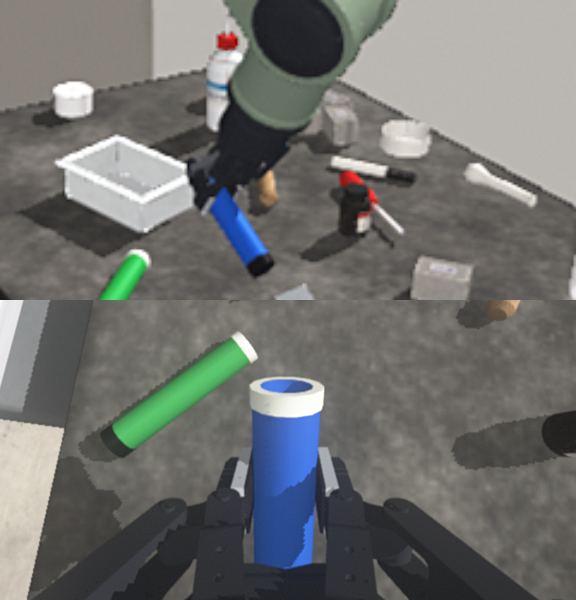

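The crop shows the tube free of the holder, with its black foot at (260,265) in the side part. The wrist part has the ring around (286,390), so the mouth is at about tool (0.044, 0.001, -0.033). Plan the carry and the pour.

```bash
cat >> h.py <<'E'
MT=np.array([.044,.001,-.033]);TC=np.array([.491,.121]);
def tcp(ly,mz,tilt,az=17,lx=0):
    a=np.radians(17);xy=TC+lx*np.array([np.cos(a),np.sin(a)])+ly*np.array([-np.sin(a),np.cos(a)])
    Rt=toolR(az,tilt);return np.r_[xy,mz]-Rt@MT,Rt
E
python3 - <<'E'
from h import *
s=observe();print(s["position"]+rot(s["tool_rot"])@MT, tcp(-.05,.21,30)[0])
rows(s,[tcp(-.05,.21,30),tcp(-.05,.15,5),tcp(-.035,.10,-32)])
E
```

```text
[ 0.45580188 -0.11692303  0.16475013] [0.51097901 0.05223131 0.15942116]
[0.1832 0.0706 0.0534] [  6.    0.  -10.4]
[0.1437 0.0747 0.0839] [  3.6 -24.9 -11.6]
[0.1357 0.0744 0.1   ] [ -0.2 -61.7 -12.6]
```

Call:
send_rows --plan "0.012 0.004 0 0.5 0 -0.7 0.015;0.03 0.010 0.002 1 0 -1.5 0.015;0.05 0.018 0.006 1.6 0 -2.6 0.015;0.07 0.026 0.012 2.2 0 -3.8 0.015;0.09 0.034 0.018 2.8 0 -5 0.015;0.11 0.042 0.025 3.5 0 -6.2 0.015;0.13 0.05 0.032 4.2 0 -7.4 0.015;0.15 0.058 0.04 4.9 0 -8.5 0.015;0.168 0.065 0.047 5.5 0 -9.5 0.015;0.178 0.069 0.051 5.8 0 -10.1 0.015"

```text
clock: 8.73
position: [0.5103, 0.0495, 0.1595]
tool_rot: [3.141, -0.524, 1.865]
force: [-1.2, 0.5, -1.2]
grip_width: 0.0287
finger_force: 59.0
```

Run:
```python
from h import *
s=observe();print(s["clock"],s["position"],s["qpos"],s["grip_width"]); print(s["position"]+rot(s["tool_rot"])@MT)
rows(s,[tcp(-.05,.21,30),tcp(-.05,.15,5),tcp(-.045,.125,-12),tcp(-.035,.10,-32)])
```

```text
8.7333 [0.5102687  0.04946416 0.15947288] [-0.08316093  0.57778933  0.26787349  1.83393727 -0.69275281  1.11815247
  0.88475123] 0.0287330636344309
[0.5049342  0.07038296 0.2100688 ]
[0.0021 0.0015 0.0013] [ 0.1 -0.  -0.1]
[-0.0378  0.0015  0.0315] [  0.1 -25.   -0.1]
[-0.0469  0.0015  0.0394] [  0.1 -42.   -0.2]
[-0.0458  0.0015  0.0476] [  0.1 -62.   -0.2]
```

Call:
send_rows --plan "-0.003 0.001 0.003 0 -2 0 0.015;-0.009 0.001 0.008 0 -6 0 0.015;-0.016 0.001 0.013 0 -10 0 0.015;-0.023 0.001 0.019 0 -15 0 0.015;-0.03 0.001 0.025 0 -20 0 0.015;-0.035 0.001 0.029 0 -23 0 0.015;-0.038 0.001 0.0315 0 -25 0 0.015;-0.038 0.001 0.0315 0 -25 0 0.015;-0.038 0.001 0.0315 0 -25 0 0.015"

```text
clock: 9.48
position: [0.5155, 0.0309, 0.1128]
tool_rot: [-3.141, -0.088, 1.862]
force: [-0.0, 0.2, -0.7]
grip_width: 0.0287
finger_force: 59.0
```

Run:
```python
from h import *
s=observe();print(s["clock"],s["position"],s["qpos"],s["grip_width"]); print(s["position"]+rot(s["tool_rot"])@MT)
w=imaging.grab_frame("wrist");hs=cv2.cvtColor(w["color"],cv2.COLOR_RGB2HSV).astype(int);m=np.zeros(hs.shape[:2],bool);m[150:240,260:380]=((hs[...,2]>170)&(hs[...,1]<50))[150:240,260:380];print("ring",[b[1] for b in blobs(m,200)])
S=imaging.grab_frame("scene")["color"][130:290,220:410];cv2.imwrite("pics/c6.png",np.vstack([cv2.resize(S,(576,300)),w["color"][100:400,32:608]])[:,:,::-1])
rows(s,[tcp(-.045,.125,-12),tcp(-.035,.10,-32)])
```

```text
9.4833 [0.51548945 0.03090545 0.11282638] [-0.42961198  0.53756136  0.42956968  1.96782919 -0.4488437   0.75054267
  0.58058083] 0.028651880451311108
[0.50470395 0.07039818 0.14956869]
ring [array([260, 150,  44,  27, 930], dtype=int32), array([ 295,  183,   85,   34, 1616], dtype=int32), array([260, 184,  22,  17, 360], dtype=int32)]
[-0.0025  0.0019  0.0108] [ -0.  -17.   -0.3]
[0.002  0.0019 0.0177] [ -0.1 -37.   -0.3]
```

View pics/c6.png

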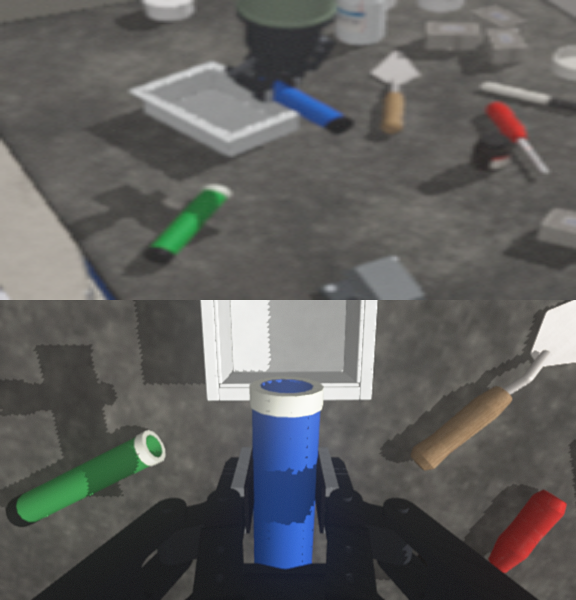

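The wrist part shows the tube in line with the tray and laterally centred: mouth at x 287, tray rim spanning 207–377 in the crop. Its near rim's outer edge is at crop row ~400 (picture row 200); I'll check the tray position with that.

Run:
```python
from h import *
s=observe();f=imaging.grab_frame("wrist");a=np.radians(17);Q=np.array([[np.cos(a),np.sin(a)],[-np.sin(a),np.cos(a)]])
for u in ((240,200),(405,200),(244,185)): print(u,Q@(onz(f,u,.055,s)[:2]-TC))
```

```text
(240, 200) [-0.06018808 -0.08289154]
(405, 200) [ 0.06396269 -0.08369027]
(244, 185) [-0.05646589 -0.07139974]
```

The tray estimate holds to within 5 mm. Tilt slowly.

Call:
send_rows --plan "0 0.001 0.001 0 -2 0 0.015;0 0.001 0.003 0 -4 0 0.015;-0.001 0.001 0.004 0 -6 0 0.015;-0.001 0.002 0.005 0 -8 0 0.015;-0.002 0.002 0.007 0 -10 0 0.015;-0.002 0.002 0.008 0 -12 0 0.015;-0.002 0.002 0.009 0 -14 0 0.015;-0.002 0.002 0.010 0 -15.5 0 0.015;-0.002 0.002 0.011 0 -17 0 0.015;-0.002 0.002 0.011 0 -18.5 0 0.015"

```text
clock: 10.47
position: [0.518, 0.0295, 0.1017]
tool_rot: [3.141, 0.236, 1.86]
force: [0.0, 0.1, -0.3]
grip_width: 0.0287
finger_force: 59.0
```

Run:
```python
from h import *
s=observe();print(s["clock"],s["position"],s["qpos"],s["grip_width"]); print(s["position"]+rot(s["tool_rot"])@MT)
rows(s,[tcp(-.04,.112,-22),tcp(-.035,.10,-34)])
```

```text
10.4667 [0.518028   0.02949461 0.10174012] [-0.81315061  0.61331599  0.67044425  2.03428818 -0.23006302  0.60325698
  0.2383565 ] 0.028700486481055172
[0.50459311 0.07818767 0.1235229 ]
[ 0.0031 -0.0001  0.0032] [-0.1 -8.5 -0.4]
[ 0.0064 -0.0001  0.0031] [ -0.2 -20.5  -0.4]
```

Call:
send_rows --plan "0.001 0 0.001 0 -2 0 0.015;0.001 0 0.002 0 -4 0 0.015;0.002 0 0.003 0 -6 0 0.015;0.003 0 0.003 0 -8.5 0 0.015;0.004 0 0.003 0 -11 0 0.015;0.005 0 0.003 0 -14 0 0.015;0.006 0 0.003 0 -17 0 0.015;0.006 0 0.003 0 -20 0 0.015;0.006 0 0.003 0 -20.5 0 0.015;0.006 0 0.003 0 -20.5 0 0.015"

```text
clock: 11.3
position: [0.5164, 0.0351, 0.0969]
tool_rot: [-3.14, 0.594, 1.862]
force: [-0.1, 0.2, -0.5]
grip_width: 0.0286
finger_force: 59.1
```

Call:
send_rows --plan "0 0 0 0 0 0 0.015;0 0 0 0 0 0 0.015;0 0 0 0 0 0 0.015;0 0 0 0 0 0 0.015;0 0 0 0 0 0 0.015;0 0 0 0 0 0 0.015;0 0 0 0 0 0 0.015;0 0 0 0 0 0 0.015"

```text
clock: 11.97
position: [0.5164, 0.0351, 0.0974]
tool_rot: [3.141, 0.593, 1.861]
force: [-0.3, -0.2, -0.5]
grip_width: 0.0287
finger_force: 59.1
```

Run:
```python
from h import *
s=observe();print(s["clock"],s["position"],s["tool_rot"],s["force"],s["grip_width"],s["finger_force"]); print(s["position"]+rot(s["tool_rot"])@MT)
w=imaging.grab_frame("wrist")
S=imaging.grab_frame("scene")["color"][140:240,230:360];cv2.imwrite("pics/c7.png",np.vstack([cv2.resize(S,(390,300),interpolation=cv2.INTER_CUBIC),cv2.resize(w["color"][:300,125:515],(390,300))])[:,:,::-1])
```

```text
11.9667 [0.51641296 0.03506762 0.09738104] [3.14103025 0.59334884 1.86073752] [-0.29839056 -0.18240114 -0.52659669] 0.02872011627214437 59.07981441356242
[0.50164884 0.08798658 0.10013873]
```

View pics/c7.png

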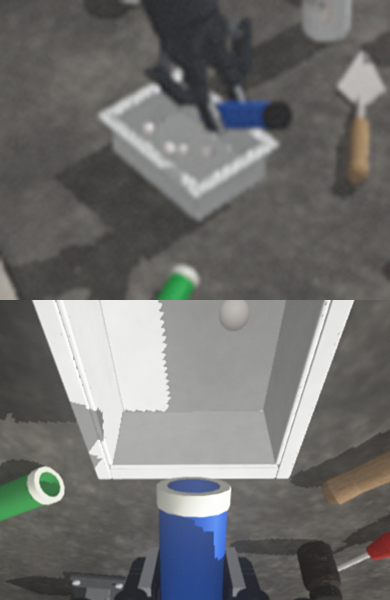

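The scene crop shows all four balls in the tray, at (148,127), (170,147), (181,149) and (207,152). The tube is held about 34° mouth down, with its mouth at z≈0.10, about 35 mm from the tray centre. I'll hand in.

```bash
python3 -c "
from workcell import bot
print(bot.job_done())"
```

```text
the job is handed in; nothing more can be done
None
```

I drew the tube out mouth up and tipped all four balls into the tray; it is still held about 34° mouth down over the tray, with its mouth about 45 mm above the rim, and the job is handed in (no verdict was returned).

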